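Stack collar, gear and bearing cap on a gearbox shaft

ROBOT

A 6-joint arm with a two-finger parallel gripper is mounted at the origin on the work surface. World frame = base frame: x ahead of the robot, y to its left, z up, the work surface at z = 0. Lengths are in mm, angles in degrees, forces in N, time in s.
With the tool pointing down it reaches from about 325 to 850 mm from the base axis. Payload 15.5 kg.
Tool frame: the origin (TCP) lies midway between the tips of the shut fingers; the grasp point (between the pads) lies 19 mm behind it; z points along the fingers, y is the line along which they close (so a half turn about z gives the same grasp; the last joint's range is limited). The gripper opens to 91 mm and grips with 3 to 60 N. Pads are 32 mm wide; open, the fingers measure 118 mm over their backs; the gripper's body (76 mm by 178 mm) begins 60 mm behind the grasp point.
Start: joints at [-77.435, 28.281, 77.091, -0, 74.628, -5.472], TCP at [193.518, -594.287, 213.915] pointing down, gripper open.
Joint ranges: [-166.48, 166.48], [-47.26, 123.95], [12.59, 153.08], [-70.14, 250.14], [6.76, 159.57], [-176.63, 176.63]. Speed limits (degrees/s): [108.29, 108.29, 147.25, 172.46, 172.46, 172.46].

INTERFACE

Orientations are given as a 3x3 rotation matrix whose columns are the frame's x, y, z axes.
In Python, from station import r, snapshot, outline_of, pinpoint gives the robot as it stands. The module is installed in compiled form; this text tells all that it offers.
- The arm moves only by the tool jog_arm, never from a script. Its argument "series" is a list of rows, each a list of 3 entries, a list of its own where there are three numbers: the turn, a rotation vector about the tool's x, y, z in rad, then the shift along the tool's x, y, z in mm, then the opening, from -1 (shut) to 1 (fully open), so that 0 is half open. In form: [[[ax, ay, az], [x, y, z], claw], ...]. A call has 1 to 10 rows; each row is the pose to reach, as a shift and turn from the pose commanded when the call began, along the tool's axes at that moment; what a row does not reach only later rows make up. A row lasts 1/12 s, in which the tool goes at most 41.7 mm and 7.16 degrees, less where a joint would pass 70% of its speed; a pose out of reach is approached as far as the arm can. A call with a gripper value outside its range is refused whole. The fingers move at their own pace and stop on an object; "grip_force" is the grip in N (left out, the last holds). Time passes only in rows, so rows that repeat a pose let the fingers close. It gives the time, the measured TCP pose, the force, the opening and the grip force at its end, in the units of the state.
- r.get_obs(): the state, without advancing time (a new reading comes with each control period).
- snapshot(name): name is "side" or "top" or "wrist"; returns a dict with "img" (420x560x3 uint8, blue, green, red), "fx", "fy", "cx", "cy" (pixels), "k1" (the pictures are not rectified: a ray, as slopes to the right and down, at radius r is drawn at 1 + k1 r^2 times it, then the intrinsics apply), "R" (3x3) and "t" (3): a world point X has camera coordinates R X + t. Camera axes: x right, y down, z forward; pixel columns grow to the right and rows downward; lengths in mm; the calibration is good to about 2 mm. A picture is of the moment at which its call begins. There is no depth.
- r.job_done(): hands the job in; it is judged then, once.
Trained networks look in a picture, given as the dict that the camera call returned (one of the last four; its "shot" number tells which), for a name from the list of things; names that differ only in an ending like _2 or _b are one class to them, and where a whole thing is asked for, a point or a joint stands for the part that bears it (a point fixed in the world has none). Each returns a list of dicts, best first, with "confidence" (0 to 1); they miss things now and then, are a little off and sometimes report something else, mostly with a low value. They report only what shows in the picture. A call takes as long as a camera call. They do not tell look-alikes from the thing itself.
- outline_of(picture, name): "pixels" (420x560 bool, what is visible of it) and "bbox" ([centre column, centre row, width, height] in pixels, round what is visible of it).
- pinpoint(picture, name): "position" ([column, row] in pixels: a listed point, or the origin of a listed thing).
The state is a dict: "time": time; "qpos": joint angles; "qvel": joint speeds; "effort": joint torques, N m; "tool_pos": TCP position; "tcp_rot": TCP orientation; "ft_force": force on the tool from outside, world axes, zero at the start; "ft_torque": the same for the moment, N m; "grip_width": finger opening in mm; "finger_force": force on a finger pad.
Only numpy, scipy, OpenCV 4.12 (cv2) and the standard library are available. Lean on these libraries where they do the work, as an engineer would, in place of code of your own. Each camera call takes 0.05 s, during which the arm holds its last target. There are 200 camera calls.

TASK

Finish building up the gearbox shaft that stands upright in the stand: slide the spacer collar down over it until it sits on the shoulder, then the splined gear down onto the collar, and last put the bearing cap over the shaft's end until it sits flat on the gear. You cannot tell by measuring how the shaft's splines stand, so turn the gear on top of them under light pressure until it drops in, and never force anything. Leave the other things on the bench where they are.

Things in the scene. Friction and masses are not known exactly. Their poses are not given: they have to be found in the camera images.
- stand: Grey cast stand fixed to the bench: round foot 110 mm across, 14 mm high, boss 62 mm across up to 40 mm. It holds a steel gearbox shaft upright on its axis, with two fixed gears (60 mm across, 41 to 57 mm above the bench; 47 mm across, 62 to 76 mm). Origin: centre of the underside, on the bench; z up along the shaft. Press on it with a few newtons; its contacts together must never pass 60 N.
- shoulder (a point): Point on the shaft's axis at the shoulder, the upper face of its smaller fixed gear, 76 mm above the stand's underside. The collar rests here.
- spline_top (a point): Point on the shaft's axis at the top of its splines, 106 mm above the stand's underside. From here down to the shoulder run four straight splines 90 degrees apart, 26 mm across their tops, 20 mm across the core, each 5 mm wide. The shaft is clamped stiffly; the angle of its splines about z differs at each start and is not measured: this frame's yaw and the stand's do not show it.
- shaft_end (a point): Centre of the shaft's top, 126 mm above the stand's underside. The top 20 mm is a plain journal 16 mm across with a 3 mm chamfer at the top and a 4 mm high cone at the foot that widens to the 20 mm core.
- collar: Spacer collar, a plain steel ring 40 mm across and 12 mm high with a smooth bore of 29 mm, 60 g, lying flat. Origin: centre of its underside. Home when its underside lies on the shoulder, 76 mm above the stand's underside.
- gear: Steel gear, about 0.26 kg, 20 mm high, lying flat, faces alike: teeth 56 mm across at 3 to 17 mm height, hub 39 mm across over all the height. Bore: four lands (22.6 mm across) and four grooves (29 mm across, 6.6 mm wide at the lands), one along +x; 0.8 mm play beside each spline (drops in within about 4 degrees). Origin: centre of the underside; home on the collar, 88 mm above the stand's underside.
- cap: Bearing cap, a steel cup standing mouth down: 32 mm across, 26 mm high, closed at the top, blind bore 18.5 mm across and 20 mm deep, 0.1 kg. Origin: centre of its mouth (its underside). Home when its rim lies on the gear, 108 mm above the stand's underside.
- bearing: A bystander: ball bearing 52 mm across, 15 mm high, bore 20 mm, lying flat among the parts. Origin: centre of its underside. Do not move it.
- valve_drum: A bystander: steel spool 27 mm across, 72 mm tall, standing. Origin: centre of its underside.
- spark_plug: A bystander: spark plug lying flat, 70 mm long, 24 mm high. Origin: under its middle.
- oil_stone: A bystander: grey sharpening stone 95 x 26 x 13 mm. Origin: centre of its underside.
- screwdriver: A bystander: red-handled screwdriver 220 mm long, 26 mm high, lying. Origin: under its middle.
- adj_wrench: A bystander: adjustable wrench 210 mm long, 13 mm high, lying. Origin: under its middle.
- can_blue: A bystander: blue spray can 66 mm across, 196 mm tall. Origin: centre of its underside.
- can_white: A bystander: white spray can 66 mm across, 158 mm tall. Origin: centre of its underside.
Mind the look-alikes: they are no part of the job. There is more than one size of the stand; the job needs the smallest.

How it is judged (in metres and radians):
On the way, in this order (a step that is already met when the one before it is completed fails the run):
1. the collar lies on the shoulder of the shaft, before the gear goes on (z of collar in the frame of stand between 0.073 and 0.0785 m and horizontal distance between collar and stand below 0.004 m and angle between collar's own z axis and vertical below 0.1 rad and horizontal distance between gear and stand above 0.03 m), for 0.2 s.
2. the gear has dropped over the splines and lies on the collar, before the cap goes on (z of gear in the frame of stand between 0.085 and 0.0905 m and horizontal distance between gear and stand below 0.004 m and angle between gear's own z axis and vertical below 0.1 rad and horizontal distance between cap and stand above 0.03 m), for 0.2 s.
At the end, for the whole second after the job is handed in: Collar on the shoulder (underside 76 mm above the stand's underside), gear on the collar (88 mm), grooves over the splines, cap mouth down on the gear (108 mm); each within 2.5 mm in height, 4 mm of the shaft's axis and 0.1 rad of upright; gear and cap at rest, all let go (z of collar in the frame of stand between 0.073 and 0.0785 m and horizontal distance between each of collar, gear, cap and stand below 0.004 m and z of gear in the frame of stand between 0.085 and 0.0905 m and z of cap in the frame of stand between 0.105 and 0.1105 m and angle between each of collar, gear, cap's own z axis and vertical below 0.1 rad and linear speed of each of cap, gear below 0.02 m/s); the robot touches nothing.
It fails at once if the shaft is forced: the contacts on it and its stand pass 60 N (contact force between stand and anything else above 60 N).
It fails at once if a bystander is shoved more than 20 mm (distance of any of bearing, valve_drum, spark_plug, oil_stone, screwdriver, adj_wrench, can_blue, can_white from where it was at the start of the episode above 0.02 m).
It also fails if it takes over 72 s, if anything falls off the work surface, if the arm or the gripper's body presses on something with over 40 N, if the wrist force passes 120 N, or if a joint passes its speed limit or range.

## Working session

There is one attempt and no reset: what is moved stays moved. The work goes in short steps, Python scripts to look and compute and a tool call to move; the robot and the scene stay as the last step left them, time stands still between calls to the robot, and variables do not carry over. Pictures are saved under pics/ and viewed, at most 13 in all, crops included, and the job is handed in when it is done.

Besides the shell and the picture viewer there is one more tool, called after "Request:" by a JSON object that holds its "method" and its "body", one argument or row to a line. jog_arm: Moves the arm, as the interface text tells. Its arguments: {"type":"object","properties":{"series":{"type":"array"},"grip_force":{"type":"number"}},"required":["series"]}

```bash
mkdir -p pics; cat > h.py <<'E'
import numpy as np, cv2
from station import r, snapshot, outline_of, pinpoint
def ray(p,uv):
    d=np.array([(uv[0]-p['cx'])/p['fx'],(uv[1]-p['cy'])/p['fy']]); s=d.copy()
    for _ in range(20): s=d/(1+p['k1']*(s@s))
    R=np.array(p['R']);t=np.array(p['t'])
    return -R.T@t, R.T@np.array([s[0],s[1],1])
def at_z(p,uv,z):
    c,d=ray(p,uv); return c+d*(z-c[2])/d[2]
def proj(p,X):
    x=np.array(p['R'])@np.array(X,float)+np.array(p['t']); s=x[:2]/x[2]; s=s*(1+p['k1']*(s@s))
    return np.array([s[0]*p['fx']+p['cx'],s[1]*p['fy']+p['cy']])
E
python3 - <<'E'
from h import *
o=r.get_obs(); print(o['tool_pos'],np.round(o['tcp_rot'],3),o['time'],o['ft_force'])
ims=[]
for n in ['top','side']:
    p=snapshot(n); cv2.imwrite(f'pics/{n}0.png',p['img']); c,d=ray(p,(280,210)); print(n,c.round(),(d/np.linalg.norm(d)).round(2),p['fx'])
    for k,z in [('stand',0),('shaft_end',126),('collar',0),('gear',0),('cap',0),('bearing',0),('valve_drum',0),('can_blue',0),('can_white',0),('spark_plug',0),('oil_stone',0),('screwdriver',0),('adj_wrench',0)]:
        for q in pinpoint(p,k)[:3]:
            print(k,np.round(q['position']),round(q['confidence'],2),at_z(p,q['position'],z).round(1)[:2])
E
```

```text
[ 193.43816637 -593.91661627  213.33265603] [[ 0.951  0.31  -0.   ]
 [ 0.31  -0.951  0.001]
 [ 0.    -0.001 -1.   ]] 0.0 [0.8508215  1.06950178 0.03102943]
top [ 423.   67. 1516.] [ 0.07  0.02 -1.  ] 543.2696697006343
stand [247. 294.] 0.95 [286.7 185.2]
stand [309. 191.] 0.71 [577.7  17.6]
stand [378. 283.] 0.61 [ 325.  -177.3]
shaft_end [242. 300.] 0.74 [284.3 186.2]
shaft_end [307. 188.] 0.62 [571.5  26.7]
shaft_end [390. 292.] 0.61 [ 311.2 -185.2]
collar [111. 200.] 0.5 [542.2 571.3]
collar [237. 225.] 0.39 [479.6 217.2]
gear [389. 235.] 0.82 [ 456.2 -206. ]
cap [400. 180.] 0.67 [ 610.3 -237.6]
bearing [244. 185.] 0.56 [590.  200.2]
valve_drum [286. 119.] 0.47 [780.4  83.8]
valve_drum [306. 191.] 0.23 [577.1  24. ]
can_blue [151. 248.] 0.84 [409.5 455. ]
can_blue [165. 194.] 0.67 [562.2 421.6]
can_white [113. 204.] 0.7 [531.3 564.5]
can_white [309. 186.] 0.68 [591.   17.2]
spark_plug [312. 266.] 0.55 [369.1   6.6]
spark_plug [113. 201.] 0.43 [541.7 566.2]
oil_stone [332. 134.] 0.88 [739.5 -47.1]
oil_stone [468. 200.] 0.43 [ 558.1 -425.5]
screwdriver [468. 198.] 0.85 [ 564.5 -425.
[... 459 characters left out ...]
17.9]
collar [270. 195.] 0.41 [ 599.1 -111.5]
gear [315. 187.] 0.51 [ 455.6 -179.5]
cap [277. 171.] 0.54 [ 600.9 -246. ]
cap [307. 357.] 0.32 [396.1 471.8]
bearing [249. 260.] 0.51 [601.9 188.4]
valve_drum [205. 225.] 0.66 [767.6  70.8]
valve_drum [266. 206.] 0.18 [599.1 -51.6]
can_blue [305. 356.] 0.95 [402.4 471.3]
can_white [240. 378.] 0.62 [542.5 557.2]
can_white [279. 173.] 0.26 [ 591.7 -234.1]
spark_plug [246. 327.] 0.61 [558.9 415.3]
spark_plug [338. 228.] 0.49 [363.3   7.4]
oil_stone [224. 204.] 0.72 [736.1 -35.8]
oil_stone [270. 191.] 0.36 [ 601.2 -129.3]
screwdriver [300. 144.] 0.62 [ 544.4 -431.7]
screwdriver [236. 378.] 0.32 [550.3 558.5]
adj_wrench [250. 326.] 0.92 [550.  409.3]
```

View pics/top0.png

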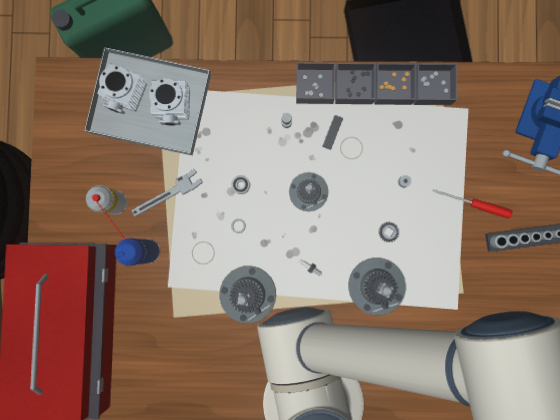

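View pics/side0.png

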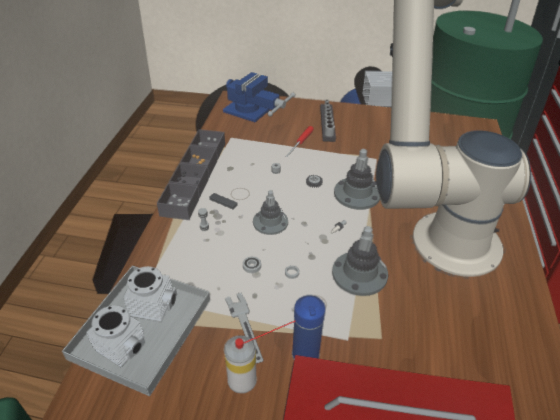

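Smallest stand is the middle one, about (577, 18) (top px 309,191). The collar ring is near (479, 216) (px 238,226), the gear at px (389,232), the cap at px (405,181) and the bearing at px (241,185). Next I move towards the collar.

Request:
{"method": "jog_arm", "body": {
  "series": [
    [[0,0,0.105],[25,-33,-40],1],
    [[0,0,0.21],[50,-66,-80],1],
    [[0,0,0.315],[75,-100,-80],1],
    [[0,0,0.315],[100,-133,-80],1],
    [[0,0,0.315],[125,-165,-80],1],
    [[0,0,0.315],[150,-197,-80],1],
    [[0,0,0.315],[175,-230,-80],1],
    [[0,0,0.315],[200,-263,-80],1],
    [[0,0,0.315],[225,-297,-80],1],
    [[0,0,0.315],[250,-330,-80],1]
  ]
}}

```text
time: 2.23
tool_pos: [321.5, -223.4, 294.1]
tcp_rot: [[1.0, -0.001, 0.001], [-0.001, -1.0, -0.0], [0.001, 0.0, -1.0]]
ft_force: [1.9, 0.4, 1.0]
grip_width: 91.6
finger_force: 0.0
```

Request:
{"method": "jog_arm", "body": {
  "series": [
    [[0,0,0],[15,-42,0],1],
    [[0,0,0],[30,-84,0],1],
    [[0,0,0],[45,-126,0],1],
    [[0,0,0],[60,-168,0],1],
    [[0,0,0],[75,-210,0],1],
    [[0,0,0],[90,-252,10],1],
    [[0,0,0],[105,-294,20],1],
    [[0,0,0],[120,-336,30],1],
    [[0,0,0],[130,-378,40],1],
    [[0,0,0],[140,-415,50],1]
  ]
}}

```text
time: 3.07
tool_pos: [454.9, 166.8, 250.2]
tcp_rot: [[1.0, 0.0, 0.001], [0.0, -1.0, 0.0], [0.001, -0.0, -1.0]]
ft_force: [0.8, -0.6, 0.8]
grip_width: 91.2
finger_force: 0.0
```

```bash
python3 - <<'E'
from h import *
o=r.get_obs(); print(o['tool_pos'],o['qpos'])
p=snapshot('wrist'); cv2.imwrite('pics/w1.png',p['img']); c,d=ray(p,(280,210)); print(c.round(),(d/np.linalg.norm(d)).round(2),p['fx'])
for q in pinpoint(p,'collar')[:2]: print('pin',q['position'],q['confidence'],at_z(p,q['position'],0))
for q in outline_of(p,'collar')[:3]:
    m=q['pixels'].astype(np.uint8); cs,_=cv2.findContours(m,0,2); e=cv2.minEnclosingCircle(max(cs,key=cv2.contourArea)); print(q['bbox'],q['confidence'],e,at_z(p,e[0],12))
E
```

```text
[454.88048076 166.75776496 250.17102413] [ 1.30679519e+01  1.47004021e+01  9.33197454e+01 -2.09431353e-03
  7.19332778e+01  1.03063578e+02]
[521. 168. 421.] [-0.25 -0.01 -0.97] 356.6540460624365
pin [234.3, 159.2] 0.76 [476.42454653 216.24226754   0.        ]
pin [432.8, 65.5] 0.22 [583.89238174 -11.12560541   0.        ]
[234.0, 159.3, 33.4, 38.3] 0.67 ((235.28260803222656, 159.63043212890625), 18.155200958251953) [477.21237259 213.75032991  12.        ]
[413.4, 71.9, 110.5, 100.4] 0.49 ((414.4830627441406, 72.50565338134766), 56.74974060058594) [574.18131255  14.17515187  12.        ]
```

Request:
{"method": "jog_arm", "body": {
  "series": [
    [[0,0,0],[8,-3,40],1],
    [[0,0,0],[8,-3,80],1],
    [[0,0,0],[8,-3,114],1],
    [[0,0,0],[8,-3,114],1],
    [[0,0,0],[8,-3,114],1],
    [[0,0,0],[8,-3,114],1]
  ]
}}

```text
time: 3.72
tool_pos: [463.6, 167.1, 138.3]
tcp_rot: [[1.0, -0.001, 0.002], [-0.001, -1.0, 0.0], [0.002, -0.0, -1.0]]
ft_force: [0.2, -0.4, 0.3]
grip_width: 91.3
finger_force: 0.0
```

```bash
cat >> h.py <<'E'
def circ(p,name,z,near=None,n=3):
    for q in outline_of(p,name)[:n]:
        cs,_=cv2.findContours(q['pixels'].astype(np.uint8),0,2); c=max(cs,key=cv2.contourArea)
        X=np.array([at_z(p,u[0].astype(float),z)[:2] for u in c]); h=cv2.convexHull(X.astype(np.float32))[:,0]
        A=np.c_[2*X,np.ones(len(X))]; s=np.linalg.lstsq(A,(X**2).sum(1),rcond=None)[0]
        b=np.array(q['bbox']).round(); e=cv2.minEnclosingCircle(h)
        print(name,'z',z,round(q['confidence'],2),b,'fit',s[:2].round(1),'r',np.sqrt(s[2]+s[:2]@s[:2]).round(1),'enc',np.round(e[0],1),round(e[1],1))
def pins(p,name,z,n=2):
    for q in pinpoint(p,name)[:n]: print('pin',name,np.round(q['position'],1),round(q['confidence'],2),at_z(p,q['position'],z).round(1)[:2])
E
python3 - <<'E'
from h import *
o=r.get_obs(); print(o['tool_pos'])
p=snapshot('wrist'); cv2.imwrite('pics/w2.png',p['img']); pins(p,'collar',0); circ(p,'collar',12)
circ(p,'collar',0)
E
```

```text
[463.55506525 167.07564841 138.27615748]
pin collar [222.8 184.5] 0.59 [475.  214.5]
collar z 12 0.96 [219. 185.  45.  45.] fit [477.1 213.7] r 20.3 enc [477.4 213.8] 21.1
collar z 12 0.4 [474.  67. 171. 132.] fit [580.9  13.6] r 60.7 enc [582.2   4.6] 75.1
collar z 0 0.96 [219. 185.  45.  45.] fit [475.  215.6] r 21.1 enc [475.3 215.6] 22.0
collar z 0 0.4 [474.  67. 171. 132.] fit [583.    7.3] r 63.2 enc [584.4  -2. ] 78.1
```

View pics/w2.png

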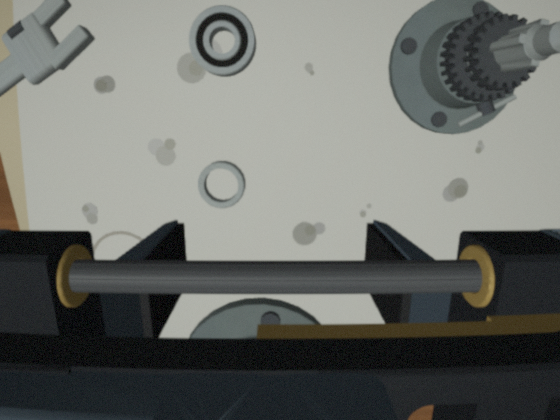

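View shows the collar ring at px (221,184), the bearing above it at (222,40), and the stand at upper right (475,65). The fingertips are at the sides.

Request:
{"method": "jog_arm", "body": {
  "series": [
    [[0,0,0],[7,-24,20],1],
    [[0,0,0],[13.5,-46.7,40],1],
    [[0,0,0],[13.5,-46.7,75],1],
    [[0,0,0],[13.5,-46.7,105],1],
    [[0,0,0],[13.5,-46.7,125],1],
    [[0,0,0],[13.5,-46.7,133],1],
    [[0,0,0],[13.5,-46.7,133],0.2],
    [[0,0,0],[13.5,-46.7,133],-0.3],
    [[0,0,0],[13.5,-46.7,133],-0.3],
    [[0,0,0],[13.5,-46.7,133],-0.3]
  ],
  "grip_force": 15
}}

```text
time: 4.75
tool_pos: [477.1, 214.4, 4.9]
tcp_rot: [[1.0, -0.0, 0.002], [-0.0, -1.0, 0.001], [0.002, -0.001, -1.0]]
ft_force: [-0.1, -0.5, 0.2]
grip_width: 67.5
finger_force: 0.0
```

Request:
{"method": "jog_arm", "body": {
  "series": [
    [[0,0,0],[0,0,0],-0.5],
    [[0,0,0],[0,0,0],-0.5],
    [[0,0,0],[0,0,0],-0.5],
    [[0,0,0],[0,0,0],-0.5]
  ],
  "grip_force": 15
}}

```text
time: 5.08
tool_pos: [476.2, 214.1, 3.7]
tcp_rot: [[1.0, -0.0, 0.0], [-0.0, -1.0, 0.0], [0.0, -0.0, -1.0]]
ft_force: [0.1, -0.2, 0.4]
grip_width: 41.2
finger_force: 0.1
```

```bash
python3 - <<'E'
from h import *
o=r.get_obs(); print(o['time'],o['tool_pos'],o['grip_width'],o['finger_force'],o['ft_force'])
p=snapshot('wrist'); cv2.imwrite('pics/w3.png',p['img']); pins(p,'collar',0); circ(p,'collar',12)
E
```

```text
5.0833 [476.2294499  214.14429467   3.65776129] 41.17688775610309 0.11700254239258356 [ 0.1064184  -0.24018803  0.35566232]
collar z 12 0.67 [275. 239.  77.  46.] fit [481.6 214.8] r 15.8 enc [479.7 214.9] 19.6
```

View pics/w3.png

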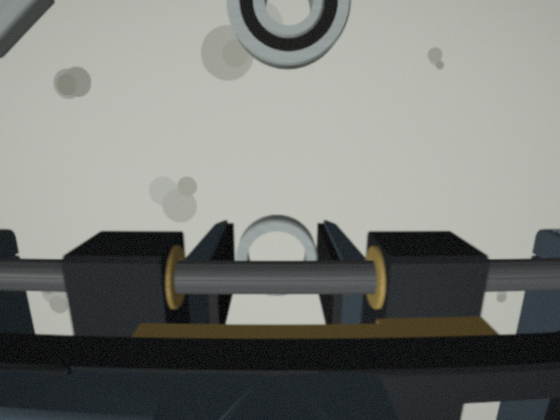

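The ring sits between the pads (px 277,255), nearly clamped. I'll clamp it, lift, and go to a viewpoint over the stand.

Request:
{"method": "jog_arm", "body": {
  "series": [
    [[0,0,0],[0,0,0],-0.5],
    [[0,0,0],[0,0,0],-0.5],
    [[0,0,0],[0,0,-20],-0.5],
    [[0,0,0],[0,0,-55],-0.5],
    [[0,0,0],[10,20,-90],-0.5],
    [[0,0,0],[20,45,-120],-0.5],
    [[0,0,0],[30,80,-145],-0.5],
    [[0,0,0],[40,115,-170],-0.5],
    [[0,0,0],[44,150,-190],-0.5],
    [[0,0,0],[44,180,-210],-0.5]
  ],
  "grip_force": 15
}}

```text
time: 6.07
tool_pos: [520.5, 32.2, 214.5]
tcp_rot: [[1.0, -0.0, 0.001], [-0.0, -1.0, -0.0], [0.001, 0.0, -1.0]]
ft_force: [1.6, -0.6, -0.7]
grip_width: 38.8
finger_force: 15.0
```

Request:
{"method": "jog_arm", "body": {
  "series": [
    [[0,0,0],[0,20,-10],-0.5],
    [[0,0,0],[0,20,-10],-0.5],
    [[0,0,0],[0,20,-10],-0.5]
  ]
}}

```text
time: 6.32
tool_pos: [520.2, 13.2, 223.7]
tcp_rot: [[1.0, -0.002, 0.001], [-0.002, -1.0, 0.0], [0.001, -0.0, -1.0]]
ft_force: [-0.9, 0.3, -0.5]
grip_width: 39.0
finger_force: 15.0
```

```bash
python3 - <<'E'
from h import *
o=r.get_obs(); print(o['time'],o['tool_pos'],o['grip_width'],o['finger_force'],o['ft_force'])
T=np.array(o['tool_pos'])
p=snapshot('wrist'); cv2.imwrite('pics/w4.png',p['img']); pins(p,'shaft_end',126); pins(p,'spline_top',106); pins(p,'shoulder',76); pins(p,'stand',0); circ(p,'stand',0)
pins(p,'collar',T[2]-4); circ(p,'collar',T[2]+8)
E
```

```text
6.3167 [520.18590218  13.19766961 223.74767797] 38.980725390264766 14.999765725806355 [-0.91935578  0.32555853 -0.52653766]
pin shaft_end [265.1 138.3] 0.96 [573.5  21.8]
pin spline_top [268.4 137.2] 0.58 [573.4  19.7]
pin shoulder [268.2 134.6] 0.94 [574.2  20.5]
pin shoulder [461.  396.4] 0.83 [ 291.5 -191.5]
pin stand [272.3 130.1] 0.94 [576.1  17.4]
stand z 0 0.82 [476. 364.  40. 104.] fit [ 184.8 -265.6] r 28.1 enc [ 192.5 -270.2] 32.8
stand z 0 0.56 [270. 130. 103. 106.] fit [574.2  20.4] r 55.6 enc [574.1  20.2] 56.8
collar z 231.74767797255328 0.96 [275. 256.  80.  81.] fit [526.3  14.2] r 15.5 enc [523.9  14. ] 19.2
collar z 231.74767797255328 0.69 [269. 131. 101. 104.] fit [581.5  16.8] r 23.1 enc [581.5  16.8] 23.6
collar z 231.74767797255328 0.32 [318.   7.  27.  12.] fit [638.2  -4.8] r 5.8 enc [636.1  -4.4] 5.5
```

View pics/w4.png

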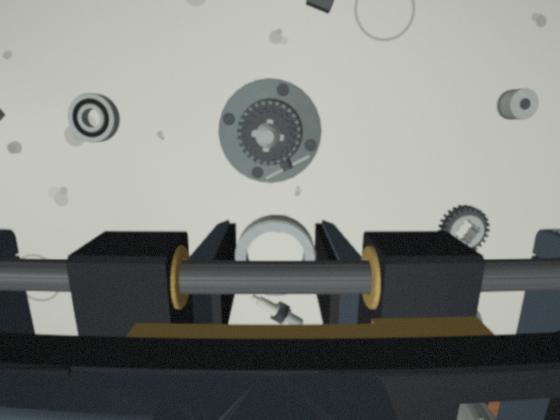

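Shaft top at px (265,136), with the splines visible. Held collar at (275,256), gear at (465,228), cap at (518,103), bearing at (93,118). I'll refine the held-collar and shaft estimates.

```bash
python3 - <<'E'
from h import *
from scipy.optimize import least_squares
o=r.get_obs(); T=np.array(o['tool_pos'])
p=snapshot('wrist')
q=outline_of(p,'collar')[0]; print(q['bbox'])
cs,_=cv2.findContours(q['pixels'].astype(np.uint8),0,2); c=max(cs,key=cv2.contourArea)[:,0].astype(float)
c=c[(c[:,1]<245)]; cx=q['bbox'][0]; 
X=np.array([at_z(p,u,T[2]+8.3)[:2] for u in c])
rr=np.linalg.norm(X-T[:2],axis=1); X=X[rr>17.5]
for R in (20,):
  s=least_squares(lambda a:np.hypot(*(X-a[:2]).T)-R,T[:2],loss='soft_l1',f_scale=.5); print('collar-TCP',s.x-T[:2],len(X),np.abs(s.fun).mean())
circ(p,'gear',20); circ(p,'gear',10); pins(p,'gear',0); circ(p,'cap',26); pins(p,'cap',0)
# stand dims
c=[q for q in outline_of(p,'stand') if abs(q['bbox'][0]-270)<20][0]; 
I=p['img'][70:200,200:340]; cv2.imwrite('pics/c4.png',cv2.resize(I,None,fx=5.5,fy=4.5,interpolation=cv2.INTER_CUBIC))
E
```

```text
[274.9, 255.3, 76.8, 83.6]
collar-TCP [2.8713881  1.20775296] 49 0.3079429888001085
gear z 20 0.76 [464. 228.  53.  47.] fit [ 471.8 -199. ] r 26.9 enc [ 470.8 -198.2] 31.9
gear z 10 0.76 [464. 228.  53.  47.] fit [ 468.7 -204.8] r 27.6 enc [ 467.7 -203.9] 32.7
pin gear [458.  228.4] 0.98 [ 463.8 -199.4]
cap z 26 0.91 [521. 104.  42.  32.] fit [ 605.8 -236.5] r 19.9 enc [ 604.4 -237.1] 23.3
pin cap [510.6 101.5] 0.68 [ 609.6 -243.5]
```

View pics/c4.png

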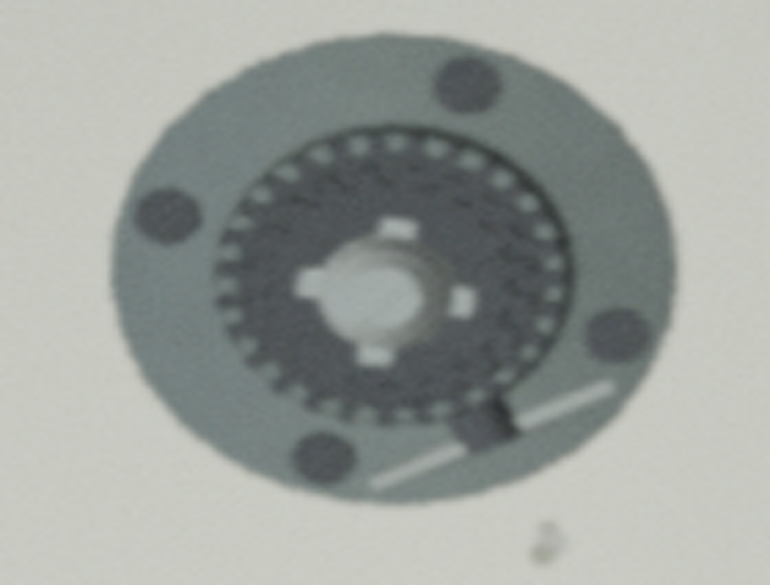

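```bash
cat >> h.py <<'E'
def splines(p,guess):
    g=proj(p,[guess[0],guess[1],106]); I=cv2.resize(p['img'],None,fx=4,fy=4,interpolation=cv2.INTER_CUBIC).max(2)
    yy,xx=np.mgrid[:I.shape[0],:I.shape[1]]
    P=[]
    for a in range(0,360,3):
        for rr in np.arange(8,15,.25): P.append((a,rr))
    return g,I
E
python3 - <<'E'
from h import *
p=snapshot('wrist')
P=[(272.36,120.67),(256.7,132.67),(284,137.1),(268.2,148.9)]
X=np.array([at_z(p,u,106)[:2] for u in P]); print(X.round(1),X.mean(0),X[[0,3]].mean(0),X[[1,2]].mean(0))
d=X-X.mean(0); print(np.degrees(np.arctan2(d[:,1],d[:,0])).round(1),np.hypot(*d.T).round(1))
# top disc centre (376,297), upper gear teeth ring centre ~ (396,275)
print(at_z(p,(376/5.5+200,297/4.5+70),126),at_z(p,(396/5.5+200,275/4.5+70),76),at_z(p,(394/5.5+200,268/4.5+70),14))
E
sed -i '/^def splines/,$d' h.py
```

```text
[[586.1  17.5]
 [576.8  30. ]
 [573.3   8.3]
 [563.9  20.9]] [575.00988075  19.17607817] [575.00553821  19.21715045] [575.01422329  19.13500588]
[ -8.5  80.8 -99.1 171.1] [11.2 11.  11.  11.2]
[575.01229779  20.35585073 126.        ] [577.05021057  18.08999387  76.        ] [576.7599405   19.00737615  14.        ]
```

Request:
{"method": "jog_arm", "body": {
  "series": [
    [[0,0,0],[30,-3,0],-0.5],
    [[0,0,0],[52.9,-5.6,10],-0.5],
    [[0,0,0],[52.9,-5.6,40],-0.5],
    [[0,0,0],[52.9,-5.6,70],-0.5],
    [[0,0,0],[52.9,-5.6,90],-0.5],
    [[0,0,0],[52.9,-5.6,104],-0.5],
    [[0,0,0],[52.9,-5.6,106],-0.5],
    [[0,0,0],[52.9,-5.6,108],-0.5],
    [[0,0,0],[52.9,-5.6,108],-0.5]
  ]
}}

```text
time: 7.92
tool_pos: [573.3, 19.6, 115.9]
tcp_rot: [[1.0, -0.0, 0.001], [-0.0, -1.0, -0.0], [0.001, 0.0, -1.0]]
ft_force: [-0.3, 0.0, -0.2]
grip_width: 38.7
finger_force: 15.0
```

Request:
{"method": "jog_arm", "body": {
  "series": [
    [[0,0,0],[0,0,1.5],-0.5],
    [[0,0,0],[0,0,3],-0.5],
    [[0,0,0],[0,0,4.5],-0.5],
    [[0,0,0],[0,0,6],-0.5],
    [[0,0,0],[0,0,7],-0.5],
    [[0,0,0],[0,0,7],-0.5]
  ]
}}

```text
time: 8.42
tool_pos: [573.0, 19.7, 108.3]
tcp_rot: [[1.0, -0.0, 0.0], [-0.0, -1.0, 0.0], [0.0, -0.0, -1.0]]
ft_force: [1.1, -0.1, -1.3]
grip_width: 39.1
finger_force: 15.0
```

Request:
{"method": "jog_arm", "body": {
  "series": [
    [[0,0,0],[0,0,1],-0.5],
    [[0,0,0],[0,0,2],-0.5],
    [[0,0,0],[0,0,3],-0.5],
    [[0,0,0],[0,0,4],-0.5],
    [[0,0,0],[0,0,5],-0.5],
    [[0,0,0],[0,0,5],-0.5]
  ]
}}

```text
time: 8.92
tool_pos: [573.0, 19.7, 103.2]
tcp_rot: [[1.0, -0.0, 0.0], [-0.0, -1.0, -0.0], [0.0, 0.0, -1.0]]
ft_force: [2.3, -0.8, 0.2]
grip_width: 39.0
finger_force: 15.0
```

Request:
{"method": "jog_arm", "body": {
  "series": [
    [[0,0,0],[0,0,3],-0.5],
    [[0,0,0],[0,0,6],-0.5],
    [[0,0,0],[0,0,9],-0.5],
    [[0,0,0],[0,0,12],-0.5],
    [[0,0,0],[0,0,15],-0.5],
    [[0,0,0],[0,0,18],-0.5],
    [[0,0,0],[0,0,20],-0.5],
    [[0,0,0],[0,0,21.5],-0.5],
    [[0,0,0],[0,0,21.5],-0.5]
  ]
}}

```text
time: 9.67
tool_pos: [573.1, 19.7, 81.6]
tcp_rot: [[1.0, -0.0, 0.0], [-0.0, -1.0, 0.0], [0.0, -0.0, -1.0]]
ft_force: [3.6, -0.6, 0.3]
grip_width: 39.0
finger_force: 15.0
```

Request:
{"method": "jog_arm", "body": {
  "series": [
    [[0,0,0],[0.5,0,0.8],-0.5],
    [[0,0,0],[0.5,0,1.6],-0.5],
    [[0,0,0],[0.5,0,1.6],-0.5],
    [[0,0,0],[0.5,0,1.6],0],
    [[0,0,0],[0.5,0,1.6],0.4],
    [[0,0,0],[0.5,0,1.6],0.4],
    [[0,0,0],[0.5,0,-10],0.4],
    [[0,0,0],[0.5,0,-45],0.6],
    [[0,0,0],[0,0,-85],1],
    [[0,0,0],[-20,30,-115],1]
  ]
}}

```text
time: 10.5
tool_pos: [557.7, -4.7, 196.5]
tcp_rot: [[1.0, 0.002, 0.004], [0.002, -1.0, 0.001], [0.004, -0.001, -1.0]]
ft_force: [0.9, -0.2, 2.3]
grip_width: 81.2
finger_force: 0.0
```

Request:
{"method": "jog_arm", "body": {
  "series": [
    [[0,0,0],[-12,35,0],1],
    [[0,0,0],[-24,70,0],1],
    [[0,0,0],[-36,105,0],1],
    [[0,0,0],[-48,135,20],1],
    [[0,0,0],[-60,160,40],1],
    [[0,0,0],[-70,180,60],1],
    [[0,0,0],[-80,188,80],1],
    [[0,0,0],[-90,193,90],1],
    [[0,0,0],[-90,193,90],1],
    [[0,0,0],[-90,193,90],1]
  ]
}}

```text
time: 11.33
tool_pos: [464.8, -199.9, 103.5]
tcp_rot: [[1.0, -0.001, -0.001], [-0.001, -1.0, 0.001], [-0.001, -0.001, -1.0]]
ft_force: [0.1, 0.1, 0.4]
grip_width: 91.3
finger_force: 0.0
```

```bash
python3 - <<'E'
from h import *
o=r.get_obs(); print(o['time'],o['tool_pos'],o['grip_width'])
p=snapshot('wrist'); cv2.imwrite('pics/w5.png',p['img']); circ(p,'gear',20); circ(p,'gear',17); pins(p,'gear',0)
pins(p,'cap',0)
E
```

```text
11.3333 [ 464.75017232 -199.89351351  103.46584781] 91.28559176868582
gear z 20 0.89 [280. 209.  75.  74.] fit [ 467.4 -202.2] r 26.4 enc [ 467.5 -202.5] 28.0
gear z 17 0.89 [280. 209.  75.  74.] fit [ 466.6 -202.3] r 26.7 enc [ 466.7 -202.5] 28.3
pin gear [279.4 200.5] 0.88 [ 469.2 -201.9]
pin gear [336.1  12.6] 0.41 [ 606.9 -242.3]
pin cap [337.9  11.2] 0.59 [ 607.9 -243.6]
```

View pics/w5.png

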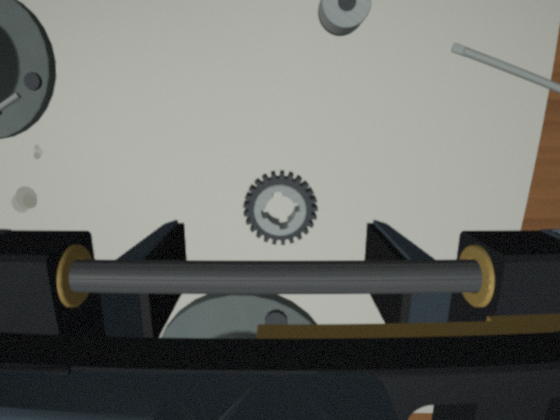

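Gear at px (280,208), with the grooves visible and the cap at (343,8). I'll read the groove angle from the ring profile and grasp.

```bash
cat >> h.py <<'E'
def ang4(p,c,z,radii):
    a=np.radians(np.arange(0,360,2)); I=p['img'].mean(2).astype(np.float32); out=[]
    for R in radii:
        uv=np.array([proj(p,[c[0]+R*np.cos(t),c[1]+R*np.sin(t),z]) for t in a],np.float32)
        v=cv2.remap(I,uv[:,0][None],uv[:,1][None],cv2.INTER_LINEAR)[0]
        f=(v*np.exp(-4j*a)).mean(); out.append((R,round(-np.degrees(np.angle(f))/-4,1),round(abs(f),1)))
    return out
E
python3 - <<'E'
from h import *
p=snapshot('wrist')
q=[q for q in outline_of(p,'gear') if abs(q['bbox'][0]-280)<30][0]
I=p['img'][170:250,240:320]; cv2.imwrite('pics/c5.png',cv2.resize(I,None,fx=7,fy=7,interpolation=cv2.INTER_CUBIC))
for c in [(467,-202.3),(468,-202.3),(466,-202.3),(467,-203.3)]: print(c,ang4(p,c,20,[10,11,12,12.7,13.5]))
E
```

```text
(467, -202.3) [(10, np.float64(-7.1), np.float64(3.9)), (11, np.float64(21.9), np.float64(1.3)), (12, np.float64(33.6), np.float64(5.3)), (12.7, np.float64(33.9), np.float64(7.8)), (13.5, np.float64(33.6), np.float64(8.9))]
(468, -202.3) [(10, np.float64(-9.6), np.float64(10.7)), (11, np.float64(-8.8), np.float64(6.2)), (12, np.float64(32.3), np.float64(0.2)), (12.7, np.float64(35.2), np.float64(5.1)), (13.5, np.float64(33.9), np.float64(8.2))]
(466, -202.3) [(10, np.float64(28.5), np.float64(2.7)), (11, np.float64(32.9), np.float64(7.7)), (12, np.float64(33.7), np.float64(9.3)), (12.7, np.float64(34.1), np.float64(9.2)), (13.5, np.float64(34.2), np.float64(7.7))]
(467, -203.3) [(10, np.float64(-6.1), np.float64(2.7)), (11, np.float64(28.9), np.float64(2.5)), (12, np.float64(32.6), np.float64(4.0)), (12.7, np.float64(34.1), np.float64(5.2)), (13.5, np.float64(34.2), np.float64(6.2))]
```

View pics/c5.png

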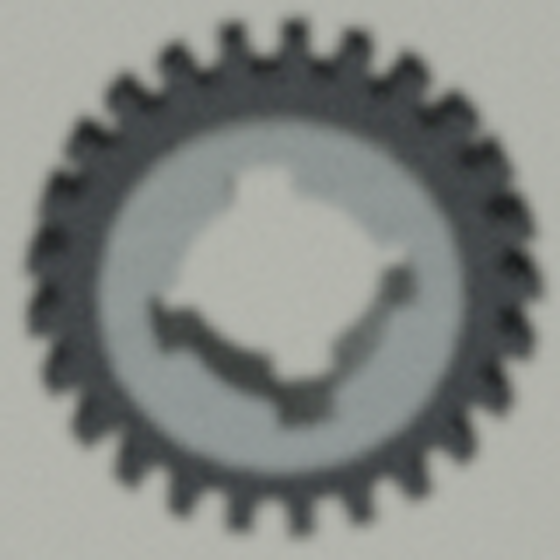

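Request:
{"method": "jog_arm", "body": {
  "series": [
    [[0,0,0],[2.3,2.4,35],1],
    [[0,0,0],[2.3,2.4,70],1],
    [[0,0,0],[2.3,2.4,92],1],
    [[0,0,0],[2.3,2.4,99.5],1],
    [[0,0,0],[2.3,2.4,99.5],0.6],
    [[0,0,0],[2.3,2.4,99.5],0],
    [[0,0,0],[2.3,2.4,99.5],0],
    [[0,0,0],[2.3,2.4,99.5],0],
    [[0,0,0],[2.3,2.4,99.5],0],
    [[0,0,0],[2.3,2.4,99.5],0]
  ],
  "grip_force": 30
}}

```text
time: 12.52
tool_pos: [468.0, -202.7, 4.9]
tcp_rot: [[1.0, -0.0, 0.001], [-0.0, -1.0, -0.001], [0.001, 0.001, -1.0]]
ft_force: [-0.1, -1.4, 7.1]
grip_width: 54.3
finger_force: 29.5
```

Request:
{"method": "jog_arm", "body": {
  "series": [
    [[0,0,0],[0,0,0],-0.2],
    [[0,0,0],[0,0,-15],-0.2],
    [[0,0,0],[0,0,-50],-0.2],
    [[0,0,0],[8,-15,-85],-0.2],
    [[0,0,0],[16,-40,-115],-0.2],
    [[0,0,0],[24,-70,-140],-0.2],
    [[0,0,0],[32,-105,-160],-0.2],
    [[0,0,0],[40,-140,-180],-0.2],
    [[0,0,0],[48,-175,-200],-0.2],
    [[0,0,0],[52,-205,-218],-0.2]
  ]
}}

```text
time: 13.35
tool_pos: [519.7, 4.9, 223.6]
tcp_rot: [[1.0, 0.0, 0.001], [0.0, -1.0, 0.0], [0.001, -0.0, -1.0]]
ft_force: [1.5, -0.0, -3.4]
grip_width: 54.1
finger_force: 30.0
```

Request:
{"method": "jog_arm", "body": {
  "series": [
    [[0,0,0],[0,-20,-5],-0.2],
    [[0,0,0],[0,-20,-5],-0.2],
    [[0,0,0],[0,-20,-5],-0.2]
  ]
}}

```text
time: 13.6
tool_pos: [519.3, 23.6, 227.4]
tcp_rot: [[1.0, 0.002, 0.001], [0.002, -1.0, -0.0], [0.001, 0.0, -1.0]]
ft_force: [-0.9, -1.2, -3.4]
grip_width: 53.7
finger_force: 30.0
```

```bash
sed -i 's#-np.degrees(np.angle(f))/-4#-np.degrees(np.angle(f))/4#' h.py; python3 - <<'E'
from h import *
o=r.get_obs(); print(o['time'],o['tool_pos'],o['grip_width'],o['ft_force'],o['finger_force'])
T=np.array(o['tool_pos'])
p=snapshot('wrist'); circ(p,'collar',88); circ(p,'gear',T[2]+14); pins(p,'gear',T[2]-4.5); pins(p,'shaft_end',126)
for c in [(575,19.2),(576,19.2),(575,20.2)]: print(ang4(p,c,106,[11,11.7,12.3]))
J=p['img'][60:340,150:400]; cv2.imwrite('pics/w6.png',cv2.resize(J,None,fx=2,fy=2,interpolation=cv2.INTER_CUBIC))
E
```

```text
13.6 [519.277384    23.64866416 227.42391967] 53.68979557509513 [-0.85531927 -1.19727527 -3.38370056] 29.99799683690071
collar z 88 0.67 [279. 136.  50.  47.] fit [573.5  20.7] r 19.8 enc [573.3  20.7] 20.7
collar z 88 0.6 [280. 131. 102. 103.] fit [576.9  21.2] r 43.3 enc [576.9  21.1] 44.1
gear z 241.42391967304837 0.88 [276. 262. 113. 112.] fit [528.7  25.1] r 19.7 enc [525.2  25.1] 25.9
pin gear [274.  254.9] 0.81 [517.   25.5]
pin shaft_end [279.4 134.7] 0.72 [575.1  21.8]
pin shaft_end [276.6 129.4] 0.18 [579.   23.9]
[(11, np.float64(-8.6), np.float64(14.1)), (11.7, np.float64(-9.7), np.float64(13.3)), (12.3, np.float64(-11.3), np.float64(11.0))]
[(11, np.float64(-9.0), np.float64(11.2)), (11.7, np.float64(-9.3), np.float64(11.7)), (12.3, np.float64(-8.8), np.float64(11.2))]
[(11, np.float64(-8.6), np.float64(18.6)), (11.7, np.float64(-8.8), np.float64(17.1)), (12.3, np.float64(-9.3), np.float64(12.8))]
```

View pics/w6.png

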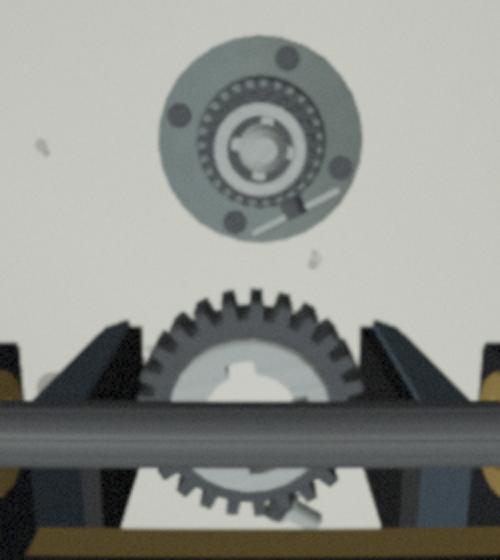

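Request:
{"method": "jog_arm", "body": {
  "series": [
    [[0,0,0.1],[30,2,0],-0.2],
    [[0,0,0.2],[56,4,10],-0.2],
    [[0,0,0.31],[56,4,40],-0.2],
    [[0,0,0.31],[56,4,70],-0.2],
    [[0,0,0.31],[56,4,90],-0.2],
    [[0,0,0.31],[56,4,100],-0.2],
    [[0,0,0.31],[56,4,105],-0.2],
    [[0,0,0.31],[56,4,109],-0.2],
    [[0,0,0.31],[56,4,112],-0.2],
    [[0,0,0.31],[56,4,112],-0.2]
  ]
}}

```text
time: 14.68
tool_pos: [575.9, 18.5, 115.5]
tcp_rot: [[0.952, -0.305, 0.001], [-0.305, -0.952, -0.0], [0.001, -0.0, -1.0]]
ft_force: [-0.6, 0.2, -2.4]
grip_width: 54.1
finger_force: 30.0
```

Request:
{"method": "jog_arm", "body": {
  "series": [
    [[0,0,0],[0,0,1],-0.2],
    [[0,0,0],[0,0,2],-0.2],
    [[0,0,0],[0,0,3],-0.2],
    [[0,0,0],[0,0,3.5],-0.2],
    [[0,0,0],[0,0,3.5],-0.2]
  ]
}}

```text
time: 15.1
tool_pos: [575.5, 18.6, 111.6]
tcp_rot: [[0.952, -0.305, 0.0], [-0.305, -0.952, -0.0], [0.0, -0.0, -1.0]]
ft_force: [-0.4, 0.7, -3.5]
grip_width: 54.0
finger_force: 30.0
```

Request:
{"method": "jog_arm", "body": {
  "series": [
    [[0,0,0],[-0.2,-0.8,0.6],-0.2],
    [[0,0,0],[-0.2,-0.8,1.2],-0.2],
    [[0,0,0],[-0.2,-0.8,1.8],-0.2],
    [[0,0,0],[-0.2,-0.8,2.4],-0.2],
    [[0,0,0],[-0.2,-0.8,3],-0.2],
    [[0,0,0],[-0.2,-0.8,3],-0.2]
  ]
}}

```text
time: 15.6
tool_pos: [575.9, 19.2, 108.6]
tcp_rot: [[0.952, -0.305, 0.001], [-0.305, -0.952, -0.0], [0.001, 0.0, -1.0]]
ft_force: [2.9, -4.3, -2.2]
grip_width: 54.0
finger_force: 30.0
```

Request:
{"method": "jog_arm", "body": {
  "series": [
    [[0,0,0],[0.4,0.4,0.6],-0.2],
    [[0,0,0],[0.4,0.4,1.2],-0.2],
    [[0,0,0],[0.4,0.4,1.8],-0.2],
    [[0,0,0],[0.4,0.4,2.4],-0.2],
    [[0,0,0],[0.4,0.4,3],-0.2],
    [[0,0,0],[0.4,0.4,3],-0.2]
  ]
}}

```text
time: 16.1
tool_pos: [575.9, 19.0, 105.5]
tcp_rot: [[0.952, -0.305, 0.0], [-0.305, -0.952, -0.0], [0.0, -0.0, -1.0]]
ft_force: [3.9, -1.7, -1.9]
grip_width: 53.5
finger_force: 30.0
```

Already inside the splines with no axial load. I'll keep sliding gently.

Request:
{"method": "jog_arm", "body": {
  "series": [
    [[0,0,0],[0.5,0,1.2],-0.2],
    [[0,0,0],[0.5,0,2.4],-0.2],
    [[0,0,0],[0.5,0,3.6],-0.2],
    [[0,0,0],[0.5,0,4.8],-0.2],
    [[0,0,0],[0.5,0,6],-0.2],
    [[0,0,0],[0.5,0,7.2],-0.2],
    [[0,0,0],[0.5,0,8.4],-0.2],
    [[0,0,0],[0.5,0,9.5],-0.2],
    [[0,0,0],[0.5,0,10.5],-0.2],
    [[0,0,0],[0.5,0,10.5],-0.2]
  ]
}}

```text
time: 16.93
tool_pos: [576.2, 18.8, 94.8]
tcp_rot: [[0.952, -0.305, -0.0], [-0.305, -0.952, -0.0], [-0.0, 0.0, -1.0]]
ft_force: [2.9, -2.0, -2.3]
grip_width: 54.1
finger_force: 30.0
```

Request:
{"method": "jog_arm", "body": {
  "series": [
    [[0,0,0],[0,0,0.5],-0.2],
    [[0,0,0],[0,0,1],-0.2],
    [[0,0,0],[0,0,1.5],-0.2],
    [[0,0,0],[0,0,1.5],-0.2]
  ]
}}

```text
time: 17.27
tool_pos: [576.3, 18.8, 93.5]
tcp_rot: [[0.952, -0.305, -0.0], [-0.305, -0.952, 0.0], [-0.0, 0.0, -1.0]]
ft_force: [2.0, -2.2, -1.8]
grip_width: 54.2
finger_force: 30.0
```

Request:
{"method": "jog_arm", "body": {
  "series": [
    [[0,0,0],[0,0,0.6],-0.2],
    [[0,0,0],[0,0,0.6],0.3],
    [[0,0,0],[0,0,0.6],0.6],
    [[0,0,0],[0,0,0.6],0.6],
    [[0,0,0],[0,0,0.6],0.6],
    [[0,0,0],[0,0,-15],0.6],
    [[0,0,0],[0,0,-50],0.6],
    [[0,0,-0.1],[0,0,-85],0.6],
    [[0,0,-0.2],[0,0,-110],0.6],
    [[0,0,-0.311],[0,0,-115],0.6]
  ]
}}

```text
time: 18.1
tool_pos: [578.1, 18.8, 213.2]
tcp_rot: [[1.0, 0.006, 0.006], [0.006, -1.0, -0.0], [0.006, 0.0, -1.0]]
ft_force: [0.7, -0.0, -0.3]
grip_width: 73.1
finger_force: 0.0
```

Request:
{"method": "jog_arm", "body": {
  "series": [
    [[0,0,0],[0,40,0],0.6],
    [[0,0,0],[5,80,0],0.6],
    [[0,0,0],[10,120,0],0.6],
    [[0,0,0],[15,160,10],0.6],
    [[0,0,0],[15,195,25],0.6],
    [[0,0,0],[15,225,45],0.6],
    [[0,0,0],[15,245,65],0.6],
    [[0,0,0],[15,257,75],0.6],
    [[0,0,0],[15,257,75],0.6],
    [[0,0,0],[15,257,75],0.6]
  ]
}}

```text
time: 18.93
tool_pos: [591.2, -237.8, 133.4]
tcp_rot: [[1.0, 0.0, -0.001], [0.0, -1.0, 0.001], [-0.001, -0.001, -1.0]]
ft_force: [0.0, 0.5, 0.9]
grip_width: 72.8
finger_force: 0.0
```

```bash
python3 - <<'E'
from h import *
o=r.get_obs(); print(o['time'],o['tool_pos'],o['grip_width'])
p=snapshot('wrist'); cv2.imwrite('pics/w7.png',p['img']); circ(p,'cap',26); circ(p,'cap',0); pins(p,'cap',0)
p=snapshot('side');pins(p,'gear',88);pins(p,'collar',76); 
for n in('gear','shaft_end'):
  for q in outline_of(p,n)[:4]: print(n,q['bbox'],q['confidence'])
print(proj(p,[576,19,88]),proj(p,[576,19,108]),proj(p,[576,19,126])); cv2.imwrite('pics/s7.png',cv2.resize(p['img'][150:250,200:340],None,fx=4,fy=4,interpolation=cv2.INTER_CUBIC))
E
```

```text
18.9333 [ 591.2409907  -237.81101329  133.39896741] 72.83812144179232
cap z 26 0.71 [286. 184.  41.  47.] fit [ 607.7 -245. ] r 16.3 enc [ 607.7 -245.2] 17.3
cap z 0 0.71 [286. 184.  41.  47.] fit [ 603.  -245.8] r 17.8 enc [ 603. -246.] 18.9
pin cap [283.7 179.3] 0.7 [ 607.7 -243.8]
pin gear [272.1 200. ] 0.65 [567.9  16.8]
pin collar [267.9 201.9] 0.55 [581.2  14. ]
gear [270.7, 199.6, 16.8, 12.4] 0.61
gear [276.9, 169.9, 11.0, 8.0] 0.59
shaft_end [269.6, 213.3, 33.3, 43.3] 0.92
shaft_end [358.4, 179.1, 48.1, 58.9] 0.89
shaft_end [360.1, 260.2, 57.0, 72.6] 0.83
[269.29131611 200.12296687] [269.29336912 194.95746471] [269.29546718 190.22932297]
```

View pics/s7.png

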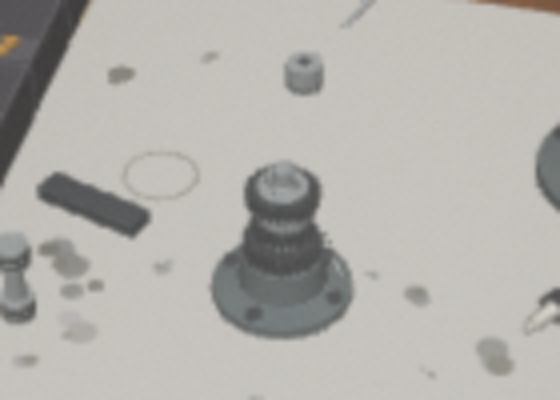

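The gear sits level on the shaft (crop px 283,190). The cap (303,73) is next.

Request:
{"method": "jog_arm", "body": {
  "series": [
    [[0,0,0],[16.5,7,35],0.6],
    [[0,0,0],[16.5,7,70],0.6],
    [[0,0,0],[16.5,7,105],0.6],
    [[0,0,0],[16.5,7,119],0.6],
    [[0,0,0],[16.5,7,125],0.6],
    [[0,0,0],[16.5,7,125],0.2],
    [[0,0,0],[16.5,7,125],-0.5],
    [[0,0,0],[16.5,7,125],-0.5],
    [[0,0,0],[16.5,7,125],-0.5],
    [[0,0,0],[16.5,7,125],-0.5]
  ],
  "grip_force": 15
}}

```text
time: 20.22
tool_pos: [608.6, -245.5, 9.8]
tcp_rot: [[1.0, 0.001, 0.002], [0.001, -1.0, -0.001], [0.002, 0.001, -1.0]]
ft_force: [0.5, -0.2, 0.3]
grip_width: 42.9
finger_force: 0.0
```

Request:
{"method": "jog_arm", "body": {
  "series": [
    [[0,0,0],[0,0,0],-0.6],
    [[0,0,0],[0,0,0],-0.6],
    [[0,0,0],[0,0,0],-0.6],
    [[0,0,0],[0,0,0],-0.6]
  ]
}}

```text
time: 20.55
tool_pos: [608.3, -245.3, 9.1]
tcp_rot: [[1.0, 0.001, 0.001], [0.001, -1.0, -0.0], [0.001, 0.0, -1.0]]
ft_force: [-0.6, 0.7, 7.2]
grip_width: 31.8
finger_force: 15.0
```

Request:
{"method": "jog_arm", "body": {
  "series": [
    [[0,0,0],[0,0,-25],-0.7],
    [[0,0,0],[0,0,-60],-0.7],
    [[0,0,0],[-5,-25,-90],-0.7],
    [[0,0,0],[-10,-60,-110],-0.7],
    [[0,0,0],[-15,-95,-130],-0.7],
    [[0,0,0],[-20,-135,-145],-0.7],
    [[0,0,0],[-25,-175,-150],-0.7],
    [[0,0,0],[-30,-210,-150],-0.7],
    [[0,0,0],[-32,-240,-150],-0.7],
    [[0,0,0],[-32,-258,-150],-0.7]
  ]
}}

```text
time: 21.38
tool_pos: [574.7, 15.8, 158.8]
tcp_rot: [[1.0, 0.002, -0.0], [0.002, -1.0, 0.001], [-0.0, -0.001, -1.0]]
ft_force: [0.3, -0.2, -1.5]
grip_width: 31.5
finger_force: 15.0
```

Request:
{"method": "jog_arm", "body": {
  "series": [
    [[0,0,0],[0,-5,0],-0.7],
    [[0,0,0],[0,-5,0],-0.7],
    [[0,0,0],[0,-5,0],-0.7]
  ]
}}

```text
time: 21.63
tool_pos: [575.8, 17.3, 158.5]
tcp_rot: [[1.0, 0.001, -0.0], [0.001, -1.0, -0.0], [-0.0, 0.0, -1.0]]
ft_force: [-0.0, -0.6, -1.3]
grip_width: 31.0
finger_force: 15.0
```

Request:
{"method": "jog_arm", "body": {
  "series": [
    [[0,0,0],[0.5,-1.2,10],-0.7],
    [[0,0,0],[0.5,-1.2,18],-0.7],
    [[0,0,0],[0.5,-1.2,21],-0.7],
    [[0,0,0],[0.5,-1.2,22.5],-0.7],
    [[0,0,0],[0.5,-1.2,24],-0.7],
    [[0,0,0],[0.5,-1.2,25],-0.7],
    [[0,0,0],[0.5,-1.2,25],-0.7]
  ]
}}

```text
time: 22.22
tool_pos: [576.3, 18.9, 133.5]
tcp_rot: [[1.0, 0.001, -0.0], [0.001, -1.0, 0.0], [-0.0, -0.0, -1.0]]
ft_force: [-0.0, 0.5, -1.0]
grip_width: 31.7
finger_force: 15.0
```

Rim is about 1.5 mm below the shaft top. Continuing.

Request:
{"method": "jog_arm", "body": {
  "series": [
    [[0,0,0],[0,0,0.7],-0.7],
    [[0,0,0],[0,0,1.4],-0.7],
    [[0,0,0],[0,0,2.1],-0.7],
    [[0,0,0],[0,0,2.8],-0.7],
    [[0,0,0],[0,0,3.5],-0.7],
    [[0,0,0],[0,0,4],-0.7],
    [[0,0,0],[0,0,4],-0.7]
  ]
}}

```text
time: 22.8
tool_pos: [576.2, 19.0, 129.4]
tcp_rot: [[1.0, 0.001, -0.0], [0.001, -1.0, 0.0], [-0.0, -0.0, -1.0]]
ft_force: [-0.0, 0.7, -0.9]
grip_width: 31.2
finger_force: 15.0
```

Request:
{"method": "jog_arm", "body": {
  "series": [
    [[0,0,0],[0,0,1.2],-0.7],
    [[0,0,0],[0,0,2.4],-0.7],
    [[0,0,0],[0,0,3.6],-0.7],
    [[0,0,0],[0,0,4.8],-0.7],
    [[0,0,0],[0,0,6],-0.7],
    [[0,0,0],[0,0,7.2],-0.7],
    [[0,0,0],[0,0,8.4],-0.7],
    [[0,0,0],[0,0,9.4],-0.7],
    [[0,0,0],[0,0,10.2],-0.7],
    [[0,0,0],[0,0,10.2],-0.7]
  ]
}}

```text
time: 23.63
tool_pos: [576.2, 19.0, 119.2]
tcp_rot: [[1.0, 0.001, -0.0], [0.001, -1.0, 0.0], [-0.0, -0.0, -1.0]]
ft_force: [-0.3, 0.2, -1.7]
grip_width: 31.4
finger_force: 15.0
```

Request:
{"method": "jog_arm", "body": {
  "series": [
    [[0,0,0],[0,0,0.5],-0.7],
    [[0,0,0],[0,0,1],-0.7],
    [[0,0,0],[0,0,1],-0.7]
  ]
}}

```text
time: 23.88
tool_pos: [576.2, 19.0, 118.3]
tcp_rot: [[1.0, 0.001, -0.0], [0.001, -1.0, 0.0], [-0.0, -0.0, -1.0]]
ft_force: [-0.3, -0.4, -1.2]
grip_width: 31.3
finger_force: 15.0
```

Request:
{"method": "jog_arm", "body": {
  "series": [
    [[0,0,0],[0,0,0.4],-0.7],
    [[0,0,0],[0,0,0.8],-0.7],
    [[0,0,0],[0,0,0.8],-0.7],
    [[0,0,0],[0,0,0.8],-0.3],
    [[0,0,0],[0,0,0.8],0.2],
    [[0,0,0],[0,0,0.8],0.3],
    [[0,0,0],[0,0,0.8],0.3],
    [[0,0,0],[0,0,-20],0.3],
    [[0,0,0],[0,0,-55],0.3],
    [[0,0,0],[0,0,-95],0.3]
  ]
}}

```text
time: 24.72
tool_pos: [575.0, 19.1, 213.1]
tcp_rot: [[1.0, 0.001, -0.004], [0.001, -1.0, 0.0], [-0.004, -0.0, -1.0]]
ft_force: [1.3, 0.8, -1.4]
grip_width: 59.1
finger_force: 0.0
```

Request:
{"method": "jog_arm", "body": {
  "series": [
    [[0,0,0],[-30,0,-20],0.3],
    [[0,0,0],[-56,0,-20],0.3],
    [[0,0,0],[-56,0,-20],0.3],
    [[0,0,0],[-56,0,-20],0.3]
  ]
}}

```text
time: 25.05
tool_pos: [519.5, 19.0, 234.0]
tcp_rot: [[1.0, 0.001, 0.001], [0.001, -1.0, -0.0], [0.001, 0.0, -1.0]]
ft_force: [0.3, 0.4, 0.5]
grip_width: 59.1
finger_force: 0.0
```

```bash
python3 - <<'E'
from h import *
o=r.get_obs(); print(o['time'],o['tool_pos'],o['grip_width'],o['ft_force'])
p=snapshot('wrist'); circ(p,'cap',134); circ(p,'gear',105); a=p['img'][60:200,200:340]
p=snapshot('side'); circ(p,'cap',134); print(proj(p,[575.5,19,134]),proj(p,[575.5,19,108]))
b=p['img'][170:240,235:305]
cv2.imwrite('pics/f.png',np.hstack([cv2.resize(x,(400,400),interpolation=cv2.INTER_CUBIC) for x in (a,b)]))
E
```

```text
25.05 [519.48479644  19.01951439 234.00996754] 59.13540185287839 [0.34551861 0.36534639 0.45031999]
cap z 134 0.57 [274. 136.  44.  46.] fit [574.8  20.4] r 15.8 enc [575.2  20.3] 16.5
gear z 105 0.91 [275. 134.  65.  72.] fit [574.4  20.6] r 25.9 enc [574.5  20.4] 28.0
cap z 134 0.7 [271. 194.   9.  10.] fit [571.3  36.5] r 24.7 enc [570.6  36.3] 28.6
[269.46411824 188.12376496] [269.45906933 194.97786989]
```

View pics/f.png

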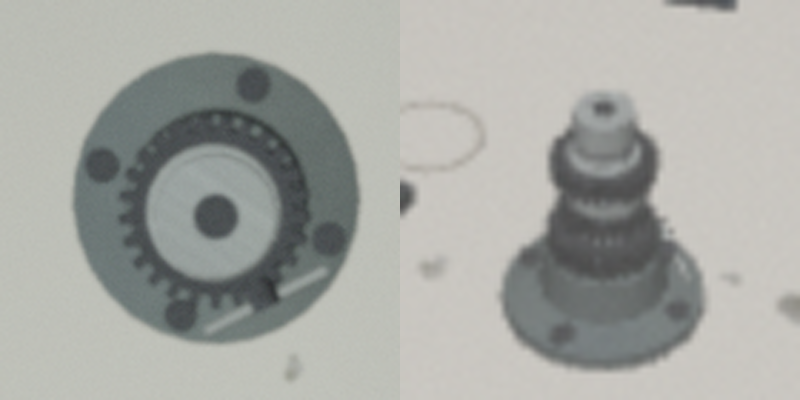

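The cap (left px 215,215) sits centred on the gear, and the side view shows a flat, upright stack. Handing in.

```bash
python3 -c "
from station import r
print(r.job_done())"
```

```text
the job is handed in; nothing more can be done
None
```

The collar, gear and cap are stacked on the smallest stand's shaft and I handed the job in at about 25 s; the last pictures show them centred and upright, but the hand-in call gave no verdict. The wrist camera showed the splines, so I set the gear's angle from the picture and it dropped in without turning under pressure; wrist readings stayed under 8 N.

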